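# Find the full sample tub and set it on the cap-torque tester

## Robot

A 6-joint arm with a two-finger parallel gripper is mounted at the origin on the work surface. World frame = base frame: x ahead of the robot, y to its left, z up, the work surface at z = 0. Lengths are in m, angles in rad, forces in N, time in s.
With the tool pointing down it reaches from about 0.25 to 0.8 m from the base axis. Payload 8.5 kg.
Tool frame: the origin (TCP) lies between the finger pads, 19 mm behind the fingertips; this is the grasp point; z points along the fingers, y is the line along which they close (so a half turn about z gives the same grasp; the last joint's range is limited). The gripper opens to 85 mm and grips with 20 to 120 N. Pads are 22 mm wide; open, the fingers measure 114 mm over their backs; the gripper's body (76 mm by 85 mm) begins 54 mm behind the grasp point. The pads swing forward as they close: fully open they stand 13 mm farther back than shut.
Start: joints at [1.158, 0.238, -0.013, 1.319, 0, 1.571], TCP at [0.211, 0.481, 0.25] pointing down, gripper open.
Joint ranges: [-2.66, 2.66], [-1.03, 1.9], [-1.14, 1.46], [-1.82, 2.27], [-1.45, 1.34], [-3.14, 3.14]. Speed limits (rad/s): [2.22, 2.22, 2.79, 3.14, 3.14, 3.14].

## Interface

Orientations are given as a unit quaternion [w, x, y, z].
In Python, from cell import movep, move_straight, set_joints, command_gripper, hold, solve_ik, sense, grab_frame, IKError, finish_job gives the robot as it stands. Calls block until the motion is done:
- movep(position, orientation): joint-space move of the TCP to a pose.
- move_straight(position, attitude=None, speed=0.15, contact_N=None): straight line of the TCP; attitude=None keeps the orientation; speed is the mean speed in m/s. With contact_N (N) it stops when the force on the tool has changed by that much, and returns True; else False.
- set_joints(angles): joint-space move.
- command_gripper(opening): opening from 0.0 (shut) to 1.0 (fully open); the grip force is fixed at half the most; returns when the fingers have stopped.
- hold(seconds).
- solve_ik(position, orientation): joint angles nearest the present ones, or None.
- sense(): the state.
- grab_frame(name): name is "scene" or "side" or "wrist"; returns a dict with "img" (420x560x3 uint8, red, green, blue), "camera_matrix" (3x3 intrinsics, pixels), "R" (3x3) and "t" (3): a world point X has camera coordinates R X + t. Camera axes: x right, y down, z forward; pixel columns grow to the right and rows downward; lengths in m; the calibration is good to about 2 mm. The wrist camera is an equidistant fisheye: a pixel r from the principal point sees the ray r / f radians off the axis. A picture is of the moment at which its call begins. There is no depth.
A pose or a line that the arm cannot do raises IKError and nothing moves.
- finish_job(): hands the job in; it is judged then, once.
The state is a dict: "clock": time; "joint_pos": joint angles; "joint_velocities": joint speeds; "tau": joint torques, N m; "ee_pos": TCP position; "orientation": TCP orientation; "ft_force": force on the tool from outside, world axes, zero at the start; "torque": the same for the moment, N m; "width": opening from 0.0 (shut) to 1.0 (fully open); "grasp_force": force on a finger pad.
Only numpy, scipy, OpenCV 4.12 (cv2) and the standard library are available. Lean on these libraries where they do the work, as an engineer would, in place of code of your own. Each camera call takes 0.05 s, during which the arm holds its last target. There are 200 camera calls.

## Task

Two white screw-top tubs with grey lids look exactly alike, but one is full and the other part empty: only lifting will tell. Find the heavier one and stand it gently, upright, in the middle of the round steel plate of the cap-torque tester, between its four pegs. Leave the lighter tub standing where you found it.

Things in the scene. Friction and masses are not known exactly. Their poses are not given: they have to be found in the camera images.
- tub_a: White upright screw-top tub, closed: body 58 mm across, 60 mm high, grey lid 54 mm across above it, 85 mm high in all. Loose on the bench. Origin: centre of underside, z up. The two tubs look alike; one is full (500 to 700 g), the other part empty (220 to 340 g), which is not told. Grip across the body from above with 40 N, TCP 45 to 50 mm over the underside.
- tub_b: White upright screw-top tub, closed: body 58 mm across, 60 mm high, grey lid 54 mm across above it, 85 mm high in all. Loose on the bench. Origin: centre of underside, z up. The two tubs look alike; one is full (500 to 700 g), the other part empty (220 to 340 g), which is not told. Grip across the body from above with 40 N, TCP 45 to 50 mm over the underside.
- tester: The cap-torque tester, fixed, origin in the middle of its foot on the bench, z up. Cream housing 160 (x) by 150 (y) by 45 mm high; a grey panel 30 mm high juts 25 mm from its -x side. A round steel plate lies on top. Its place and yaw vary.
- plate (a point): Centre of the top face of the tester's round steel plate, 55 mm above the bench, z up. Plate 140 mm across, does not move; four pegs 12 mm thick, 14 mm high, 60 mm from its centre on the diagonals of x and y. Clutter beside tester and tubs is at most 50 mm high; taller things stand at x over 0.74 or |y| over 0.5.
Mind the look-alikes: they are no part of the job. What is shaped like the tub_a but purple or red is not meant.

How it is judged:
By the outcome, as a careful person would: the job done as asked, in the order asked, and still so for the second after the job is handed in, with the robot touching nothing.
It also fails if it takes over 54 s, if anything falls off the work surface, if the arm or the gripper's body presses on something with over 40 N, if the wrist force passes 120 N, or if a joint passes its speed limit or range.

## Working session

There is one attempt and no reset: what is moved stays moved. The work goes in short steps, each a Python script; the robot and the scene stay as the last script left them, time stands still between calls to the robot, and variables do not carry over. Pictures are saved under pics/ and viewed, at most 10 in all, crops included, and the job is handed in when it is done.

```bash
mkdir -p pics; python3 - <<'E'
from cell import *
import cv2,numpy as np
for n in("scene","side"):
    f=grab_frame(n); cv2.imwrite(f"pics/{n}0.png",f["img"][:,:,::-1]); np.savez(f"{n}0.npz",**f)
    print(n,-f["R"].T@f["t"],f["camera_matrix"].tolist())
s=sense();print(s["clock"],s["ft_force"],s["orientation"])
E
```

```text
scene [1.28468714 0.35335502 1.13034861] [[523.4154951182969, 0.0, 285.6976669011659], [0.0, 523.4154951182969, 204.1436333671898], [0.0, 0.0, 1.0]]
side [ 0.36368901 -0.63589264  0.67498554] [[427.531771942021, 0.0, 285.8137397050963], [0.0, 427.531771942021, 213.9838113776368], [0.0, 0.0, 1.0]]
0.1 [-0.06709504  0.20899117  0.03645735] [-1.32745655e-04  2.04950125e-01  9.78772203e-01 -6.34801820e-04]
```

View pics/scene0.png

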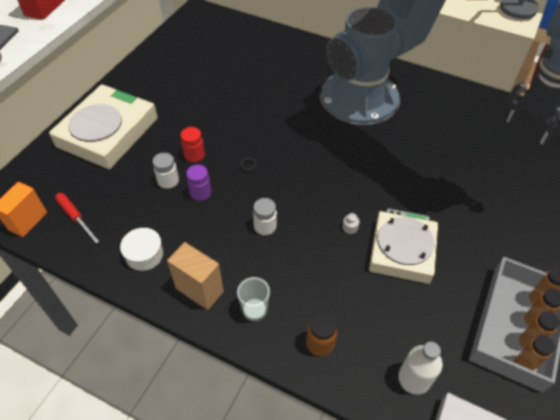

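View pics/side0.png

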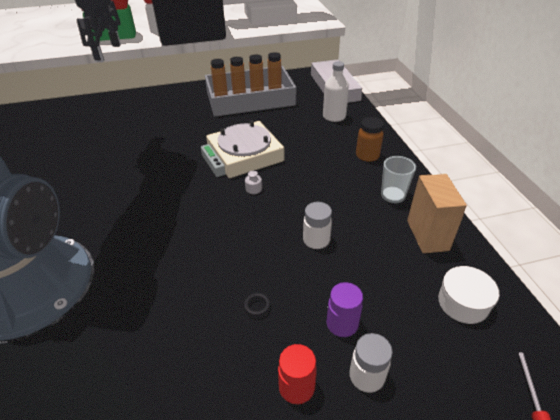

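The scene view has white tubs with grey lids at (265,217) and (166,171); in the side view they are at (318,226) and (370,363). The pegged tester is at (405,245) scene and (245,145) side.
Things that could be mistaken for these: the purple tub (199,183), the red tub (193,145), the white bottle (420,368), the small weight (351,223), the white bowl (142,249), and a plate device without pegs at (98,123). I choose the two white and grey tubs and the pegged tester, and check them in a close crop.

```bash
python3 - <<'E'
import cv2,numpy as np
def crop(n,x,y,w=80,h=60,s=5):
    im=cv2.imread(f"pics/{n}0.png")[y:y+h,x:x+w]
    o=cv2.resize(im,None,fx=s,fy=s,interpolation=cv2.INTER_CUBIC)
    o=cv2.convertScaleAbs(o,alpha=1.2)
    for i in range(0,w,10): cv2.putText(o,str(x+i),(i*s,10),0,.35,(0,255,255),1);cv2.line(o,(i*s,0),(i*s,h*s),(0,90,90),1)
    for i in range(0,h,10): cv2.putText(o,str(y+i),(0,i*s+4),0,.35,(0,255,255),1);cv2.line(o,(0,i*s),(w*s,i*s),(0,90,90),1)
    return o
a=np.hstack([crop("scene",225,190),crop("scene",140,145)])
b=np.hstack([crop("scene",365,200,80,90,5)[:450],crop("side",195,110,100,75,4)[:450][:, :400]]) if 0 else np.hstack([crop("scene",367,205,80,75,4)[:300],crop("side",198,118,120,75,4)])
cv2.imwrite("pics/c1.png",np.vstack([a,b]))
c=np.hstack([crop("side",280,195),crop("side",335,333)])
cv2.imwrite("pics/c2.png",c)
E
```

```text
(no output)
```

View pics/c1.png

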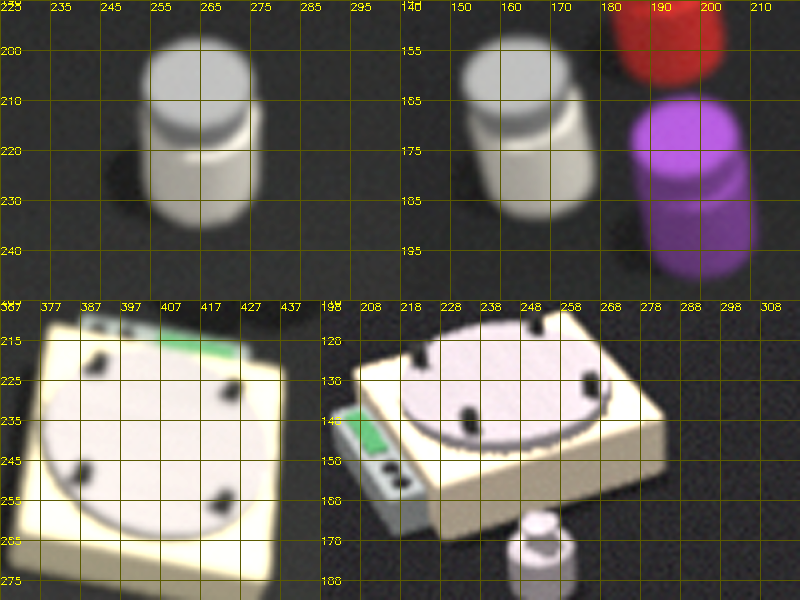

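View pics/c2.png

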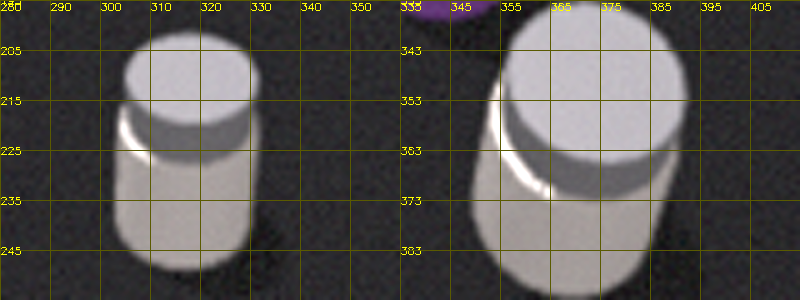

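The crops confirm two white and grey tubs, with lid-top centres at scene (264.8,206.7) and (163.3,160.1) and side (318.4,210.8) and (374.3,349.4). They also show the four-peg tester. The purple tub is close to the second white one.

```bash
cat >geo.py <<'E'
import numpy as np
def ray(f,p,z):
    K,R,t=f["camera_matrix"],f["R"],f["t"]
    d=R.T@np.linalg.solve(K,[*p,1]); c=-R.T@t
    return c+d*(z-c[2])/d[2]
E
python3 - <<'E'
import numpy as np
from geo import ray
S,D=np.load("scene0.npz"),np.load("side0.npz")
np.set_printoptions(precision=4,suppress=True)
for n,a,b in(("t1",(264.8,206.7),(318.4,210.8)),("t2",(163.3,160.1),(374.3,349.4))): print(n,ray(S,a,.085),ray(D,b,.085))
A=[ray(S,p,.062) for p in((391.5,221),(424.75,227.5),(422.75,255.5),(387.75,248.25))]
B=[ray(D,p,.062) for p in((223.25,132.5),(252.25,124.25),(265.75,139.5),(235.5,148.25))]
print(np.array(A),np.mean(A,0));print(np.array(B),np.mean(B,0))
for n,p in(("purple",(195.5,173)),("red",(192,137))): print(n,ray(S,p,.085))
print("weight",ray(S,(351,218),.04))
from cell import *
for p in ([.5,0,.2],):
  for y in np.arange(-3,3.2,.5):
    q=solve_ik(p,[0,np.cos(y/2),np.sin(y/2),0]); print(y,q)
E
```

```text
t1 [ 0.5927 -0.0333  0.085 ] [ 0.5918 -0.0375  0.085 ]
t2 [ 0.5771 -0.3485  0.085 ] [ 0.5764 -0.3519  0.085 ]
[[0.4733 0.2634 0.062 ]
 [0.4547 0.3443 0.062 ]
 [0.5362 0.3645 0.062 ]
 [0.5546 0.2824 0.062 ]] [0.5047 0.3136 0.062 ]
[[0.4548 0.3401 0.062 ]
 [0.5367 0.3598 0.062 ]
 [0.555  0.2782 0.062 ]
 [0.473  0.2601 0.062 ]] [0.5049 0.3095 0.062 ]
purple [ 0.5767 -0.2474  0.085 ]
red [ 0.4691 -0.327   0.085 ]
weight [0.4949 0.165  0.04  ]
-3.0 [ 0.      0.2182 -0.1706  1.1821  0.     -0.1416]
-2.5 [ 0.      0.2182 -0.1706  1.1821  0.     -0.6416]
-2.0 [ 0.      0.2182 -0.1706  1.1821  0.     -1.1416]
-1.5 [ 0.      0.2182 -0.1706  1.1821  0.     -1.6416]
-1.0 [ 0.      0.2182 -0.1706  1.1821  0.     -2.1416]
-0.5 [ 0.      0.2182 -0.1706  1.1821  0.     -2.6416]
0.0 [ 0.      0.2182 -0.1706  1.1821  0.     -3.1416]
0.5 [ 0.      0.2182 -0.1706  1.1821  0.      2.6416]
1.0 [ 0.      0.2182 -0.1706  1.1821  0.      2.1416]
1.5 [ 0.      0.2182 -0.1706  1.1821  0.      1.6416]
2.0 [ 0.      0.2182 -0.1706  1.1821  0.      1.1416]
2.5 [ 0.      0.2182 -0.1706  1.1821  0.      0.6416]
3.0 [ 0.      0.2182 -0.1706  1.1821  0.      0.1416]
```

```bash
cat >>geo.py <<'E'
def quat(y): return [0,np.cos(y/2),np.sin(y/2),0]
def fish(f,X):
    K=f["camera_matrix"]; p=f["R"]@X+f["t"]; th=np.arctan2(np.hypot(p[0],p[1]),p[2]); r=th/np.hypot(p[0],p[1])
    return np.array([K[0,0]*p[0]*r+K[0,2],K[1,1]*p[1]*r+K[1,2]])
E
python3 - <<'E'
from cell import *
from geo import *
import cv2
movep([.592,-.0355,.22],quat(np.pi/2))
f=grab_frame("wrist"); np.savez("w1.npz",**f); im=f["img"][:,:,::-1].copy()
for rad,z in((.027,.085),):
  for a in np.linspace(0,2*np.pi,24,endpoint=False):
    p=fish(f,np.array([.592+rad*np.cos(a),-.0355+rad*np.sin(a),z])); cv2.circle(im,tuple(int(v) for v in p.round()),1,(0,0,255),-1)
cv2.imwrite("pics/w1.png",im)
s=sense();print(s["clock"],s["ft_force"],s["ee_pos"],s["joint_pos"],f["camera_matrix"][0],-f["R"].T@f["t"])
E
```

```text
2.4417 [ 0.56133697  0.33907534 -0.03867696] [ 0.59199073 -0.03453933  0.2201212 ] [-5.83523953e-02  3.65618122e-01  9.28886470e-02  1.29792863e+00
  1.52480335e-04  1.51090586e+00] [325.1922621    0.         274.26432806] [0.59079302 0.04873618 0.34388414]
```

View pics/w1.png

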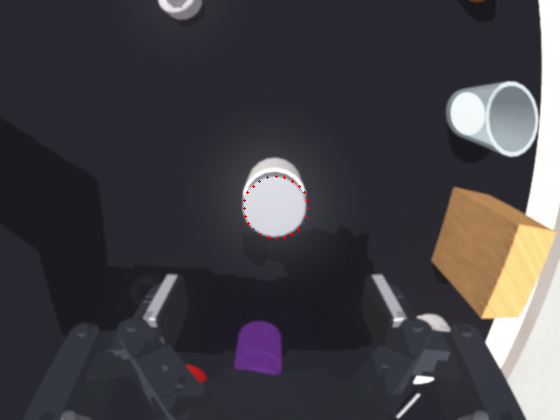

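The wrist view shows the lid centred at about (275,207), and the predicted ring matches to about 1 mm. The area around it is clear, so I grip, lift 60 mm and weigh.

```bash
python3 - <<'E'
from cell import *
from geo import *
x,y=.5912,-.0355
f0=sense()["ft_force"]
print(move_straight([x,y,.09],speed=.15), move_straight([x,y,.048],speed=.08,contact_N=8))
print(sense()["ee_pos"])
command_gripper(0.0); s=sense(); print(s["width"],s["grasp_force"])
move_straight([x,y,.11],speed=.08); hold(.4)
s=sense(); print(s["clock"],s["ft_force"]-f0,s["torque"],s["width"],s["grasp_force"],s["ee_pos"])
E
```

```text
False False
[ 0.59138884 -0.035511    0.04821313]
0.6593803776587722 63.4274994302541
5.8417 [ 0.05878904 -0.35617896 -2.40562385] [ 0.03679919  0.04486673 -0.00515369] 0.6539654127247132 64.00104481726885 [ 0.59113146 -0.03548114  0.10980858]
```

2.4 N, about 245 g: the lighter one. It goes back in place, then on to the other tub.

```bash
python3 - <<'E'
from cell import *
from geo import *
import cv2
x,y=.5912,-.0355
move_straight([x,y,.056],speed=.08); print(move_straight([x,y,.045],speed=.03,contact_N=2), sense()["ee_pos"])
command_gripper(1.0); print(sense()["width"])
move_straight([x,y,.16],speed=.15)
X,Y=.5767,-.350
movep([X,Y,.22],quat(3*np.pi/4))
f=grab_frame("wrist"); im=f["img"][:,:,::-1].copy()
for a in np.linspace(0,2*np.pi,24,endpoint=False):
    for c in((X,Y),(x,y)):
      p=fish(f,np.array([c[0]+.027*np.cos(a),c[1]+.027*np.sin(a),.085])); cv2.circle(im,tuple(int(v) for v in p.round()),1,(0,0,255),-1)
for d in((.01,0),(0,.01)): print(fish(f,np.array([X+d[0],Y+d[1],.085]))-fish(f,np.array([X,Y,.085])))
cv2.imwrite("pics/w2.png",im)
s=sense();print(s["clock"],s["ft_force"],s["ee_pos"],s["joint_pos"])
E
```

```text
True [ 0.59190792 -0.03553936  0.04909344]
1.002621401270871
[8.38781409 7.97994408]
[ 8.53767091 -8.10418051]
9.5667 [ 0.68269876  0.06973842 -0.47446584] [ 0.57691658 -0.34885271  0.21940238] [-5.43975353e-01  5.12225296e-01  3.28677900e-01  1.38833132e+00
  2.76691726e-04  2.41032038e-01]
```

View pics/w2.png

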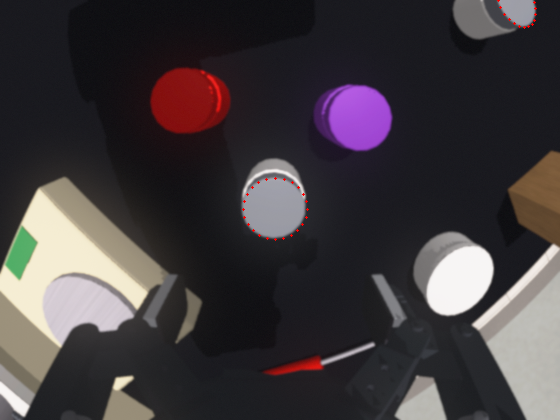

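The ring again matches the lid at (274,208), with the purple (352,118) and red (185,100) tubs clear of the fingers. The lighter tub stands upright at its old place (515,8). I grip and weigh this one, then carry it over.

```bash
python3 - <<'E'
from cell import *
from geo import *
import cv2
x,y=.5760,-.3505
f0=sense()["ft_force"]
move_straight([x,y,.09],speed=.15); print(move_straight([x,y,.048],speed=.08,contact_N=8), sense()["ee_pos"])
command_gripper(0.0); s=sense(); print(s["width"],s["grasp_force"])
move_straight([x,y,.16],speed=.1); hold(.3)
s=sense(); print(s["clock"],s["ft_force"]-f0,s["width"],s["grasp_force"],s["ee_pos"])
if s["ft_force"][2]-f0[2]<-4.2:
    move_straight([x,y,.2])
    X,Y=.5048,.3115
    movep([X,Y,.24],quat(3*np.pi/4))
    f=grab_frame("wrist"); im=f["img"][:,:,::-1].copy()
    for a in np.linspace(0,2*np.pi,48,endpoint=False):
      p=fish(f,np.array([X+.07*np.cos(a),Y+.07*np.sin(a),.055])); cv2.circle(im,tuple(int(v) for v in p.round()),1,(0,0,255),-1)
    for d in((.01,0),(0,.01)): print(fish(f,np.array([X+d[0],Y+d[1],.055]))-fish(f,np.array([X,Y,.055])))
    cv2.imwrite("pics/w3.png",im)
s=sense();print(s["clock"],s["ee_pos"],s["joint_pos"],s["width"])
E
```

```text
False [ 0.57610611 -0.35058098  0.04813577]
0.6587321972946466 65.93965783249587
13.2083 [-0.64996712 -0.02658095 -6.51232118] 0.6568485114489799 64.84216586686671 [ 0.57591043 -0.35043727  0.15965969]
[7.14708807 6.9030089 ]
[ 7.24308165 -6.98025482]
16.05 [0.50533096 0.31074278 0.23990904] [ 5.51418927e-01  3.59701399e-01  1.34615611e-01  1.34580081e+00
 -1.94193934e-04  1.33808996e+00] 0.6585692181988028
```

View pics/w3.png

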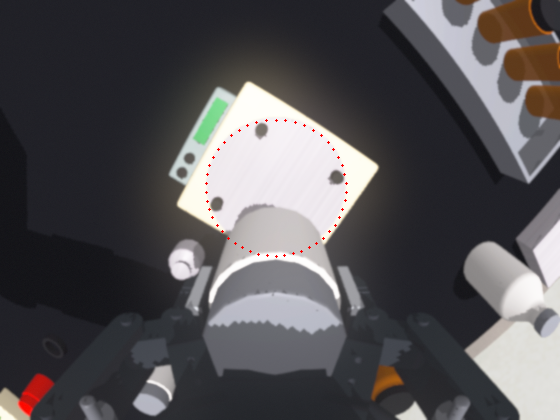

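The heavier tub reads 6.5 N, about 660 g. It is held over the plate, with pegs visible at (261,130), (337,177) and (217,204). I correct the plate centre from the opposite pair of pegs and set it down.

```bash
python3 - <<'E'
from cell import *
from geo import *
import cv2
from scipy.optimize import least_squares
f=grab_frame("wrist")
P=[least_squares(lambda q:fish(f,np.array([*q,.064]))-p,[.505,.31]).x for p in((217,204),(337,177))]
c=np.mean(P,0); print(P,c)
X,Y=(c+np.array([.5048,.3115]))/2 if np.hypot(*(c-[.5048,.3115]))<.008 else c
print(X,Y)
move_straight([X,Y,.115],speed=.1)
print(move_straight([X,Y,.098],speed=.02,contact_N=2.5)); s=sense(); print(s["ee_pos"],s["ft_force"])
hold(.2); command_gripper(1.0); hold(.2)
move_straight([X,Y,.24],speed=.15)
movep([X-.1,Y-.06,.28],quat(3*np.pi/4))
f=grab_frame("wrist"); im=f["img"][:,:,::-1].copy()
for r,z in((.07,.055),(.027,.14)):
  for a in np.linspace(0,2*np.pi,48,endpoint=False):
    p=fish(f,np.array([X+r*np.cos(a),Y+r*np.sin(a),z])); cv2.circle(im,tuple(int(v) for v in p.round()),1,(0,0,255),-1)
g=grab_frame("scene")["img"][:,:,::-1]
cv2.imwrite("pics/w4.png",np.hstack([cv2.resize(im,(400,300)),cv2.resize(g,(400,300))]))
print(sense()["clock"])
E
```

```text
[array([0.47141547, 0.26390364]), array([0.53416972, 0.3647613 ])] [0.5027926  0.31433247]
0.50379629814622 0.31291623365234394
True
[0.5037739  0.31295962 0.10405979] [-0.86958778  0.25479242  4.81426149]
20.6167
```

View pics/w4.png

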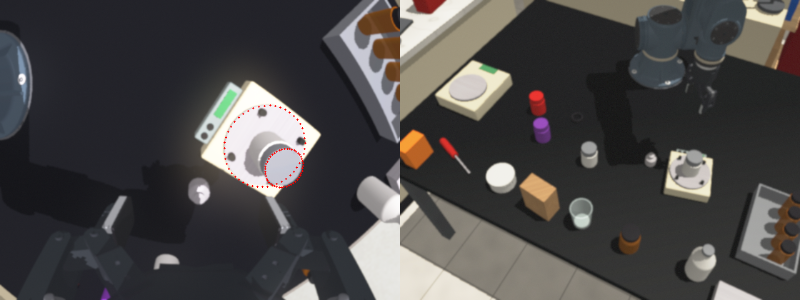

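The tub stands upright inside the pegs, its lid on the predicted ring at (284,167). The scene half shows it on the plate at (693,163) and the lighter tub in place at (589,155).

```bash
python3 -c "
from cell import *
print(finish_job())"
```

```text
the job is handed in; nothing more can be done
None
```

The heavier tub (about 660 g) stands upright in the middle of the tester plate between the pegs, the lighter one (about 245 g) is back where I found it, and the job was handed in at about 21 s.

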